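# Pack out a stone quadrant model in the model vise and hold it clamped

## Task

The yellow stone model in the aluminium vise is too short for the sprung jaw to reach it. Take the T-shaped aluminium packing pieces from the bench one at a time and stand them upright in the gap between jaw and model, flat faces towards jaw and model and centred across the vise, adding pieces until the jaw can close on them; then slide the jaw by its post towards the model until you feel the whole row go tight against the stop. Finish while still holding the jaw pressed firmly shut on the row (do not let go, it would spring open), and leave the other things on the bench undisturbed.

Things in the scene. Friction and masses are not known exactly. Their poses are not given: they have to be found in the camera images.
- vise: fixed aluminium vise bed on the bench, 90 mm (x) by 260 mm (y), flat top 14 mm above the bench, no side walls. Origin on the bench, under the gap; its own y is the vise axis, pointing from the jaw to the stop; z up. Everything in the vise is centred on its x = 0 (the model within 1 mm).
- jaw (a joint): travel of the sprung sliding jaw along the vise's +y, in m: 0 open (as at the start), 0.028 end of travel. A spring pushes it back to 0 with 3 N at 0, rising to 4.7 N at 0.028; it has no lock. A steady push of about 10 to 15 N in all on the jaw (spring included) holds the row firmly.
- jaw_face (a point): centre line of the jaw's flat front face, 12 mm above the bed; the face is 44 mm wide and 24 mm high, looking along the vise's +y. It moves with the jaw. Axes as the vise's. The row of pieces together must be less than the gap from here to model_face, and more than that gap less 28 mm.
- jaw_post (a point): middle of the steel post that stands on the jaw block (44 mm wide, 62 mm long, 24 mm high), 48 mm behind the jaw face: 26 mm wide (x), 16 mm thick along the vise axis (y), from 24 mm to 60 mm above the bed; this point is 42 mm above the bed. Can be pinched from above or pushed. Moves with the jaw.
- model_mid (a point): yellow stone quadrant model, loose on the bed with its far end against (within 1 mm of) the stop: base 38 mm wide (x), 46 mm long (y), 22 mm high, with a row of low teeth on top to 30 mm high (within 7 mm of its centre line); 90 g. Point: middle of its base, 11 mm above its underside. Axes as the vise's.
- model_face (a point): middle of the model's flat end face that looks at the jaw, 11 mm above the bed. Gap to the jaw face at the start is 46 to 66 mm.
- stop_face (a point): middle of the fixed stop's face that looks at the model, 12 mm above the bed; the stop is an aluminium block 60 mm wide, 22 mm thick, 34 mm high with a dark clamp knob up to 53 mm above the bed.
- shim1_mid (a point): aluminium packing piece (a thick shim with a grip tab), an upright T turned upside down: lower plate 40 mm wide along its own x, 14 mm thick along its own y, 24 mm high; on it, centred, a tab 18 mm wide (x), 14 mm thick (y), 32 mm high; 56 mm high in all, 50 g. Point: on its centre line, half-way up, 28 mm above its underside (4 mm above the top of the lower plate). z up. Starts standing upright on the bench, loose. All four are alike and interchangeable.
- shim2_mid (a point): aluminium packing piece (a thick shim with a grip tab), an upright T turned upside down: lower plate 40 mm wide along its own x, 14 mm thick along its own y, 24 mm high; on it, centred, a tab 18 mm wide (x), 14 mm thick (y), 32 mm high; 56 mm high in all, 50 g. Point: on its centre line, half-way up, 28 mm above its underside (4 mm above the top of the lower plate). z up. Starts standing upright on the bench, loose. All four are alike and interchangeable.
- shim3_mid (a point): aluminium packing piece (a thick shim with a grip tab), an upright T turned upside down: lower plate 40 mm wide along its own x, 14 mm thick along its own y, 24 mm high; on it, centred, a tab 18 mm wide (x), 14 mm thick (y), 32 mm high; 56 mm high in all, 50 g. Point: on its centre line, half-way up, 28 mm above its underside (4 mm above the top of the lower plate). z up. Starts standing upright on the bench, loose. All four are alike and interchangeable.
- shim4_mid (a point): aluminium packing piece (a thick shim with a grip tab), an upright T turned upside down: lower plate 40 mm wide along its own x, 14 mm thick along its own y, 24 mm high; on it, centred, a tab 18 mm wide (x), 14 mm thick (y), 32 mm high; 56 mm high in all, 50 g. Point: on its centre line, half-way up, 28 mm above its underside (4 mm above the top of the lower plate). z up. Starts standing upright on the bench, loose. All four are alike and interchangeable.
- carver1: bystander: tan bone-handled carver, 160 mm long, 9 mm high, lying between the packing pieces
- carver2: bystander: tan bone-handled carver, 160 mm long, 9 mm high, lying on the robot's side of the vise
- jar: bystander: round frosted glass jar, 64 mm across, 55 mm high, chrome pins standing in it to about 72 mm; origin under its centre
- waxpot: bystander: pewter wax pot, 84 mm across, 50 mm high, with a short handle; origin under its centre
- cast2: bystander: spare stone cast, 46 by 38 mm, 33 mm high; origin under its centre

How it is judged:
On the way, in this order (a step that is already met when the one before it is completed fails the run):
1. a packing piece stands released in the gap between jaw and model (((contact force between the fingers and shim1 below 0.1 N and angle between the y axis of shim1_mid and the y axis of vise, either way round below 0.15 rad and angle between shim1_mid's own z axis and vertical below 0.12 rad and x of shim1_mid in the frame of vise between -0.012 and 0.012 m and z of shim1_mid in the frame of vise between 0.038 and 0.046 m and y of shim1_mid in the frame of jaw_face above 0.004 m and y of shim1_mid in the frame of model_face below -0.004 m) or (contact force between the fingers and shim2 below 0.1 N and angle between the y axis of shim2_mid and the y axis of vise, either way round below 0.15 rad and angle between shim2_mid's own z axis and vertical below 0.12 rad and x of shim2_mid in the frame of vise between -0.012 and 0.012 m and z of shim2_mid in the frame of vise between 0.038 and 0.046 m and y of shim2_mid in the frame of jaw_face above 0.004 m and y of shim2_mid in the frame of model_face below -0.004 m) or (contact force between the fingers and shim3 below 0.1 N and angle between the y axis of shim3_mid and the y axis of vise, either way round below 0.15 rad and angle between shim3_mid's own z axis and vertical below 0.12 rad and x of shim3_mid in the frame of vise between -0.012 and 0.012 m and z of shim3_mid in the frame of vise between 0.038 and 0.046 m and y of shim3_mid in the frame of jaw_face above 0.004 m and y of shim3_mid in the frame of model_face below -0.004 m) or (contact force between the fingers and shim4 below 0.1 N and angle between the y axis of shim4_mid and the y axis of vise, either way round below 0.15 rad and angle between shim4_mid's own z axis and vertical below 0.12 rad and x of shim4_mid in the frame of vise between -0.012 and 0.012 m and z of shim4_mid in the frame of vise between 0.038 and 0.046 m and y of shim4_mid in the frame of jaw_face above 0.004 m and y of shim4_mid in the frame of model_face below -0.004 m))), for 0.2 s.
2. the jaw has closed on the row and the row presses the model against the stop (((contact force between jaw and shim1 above 3 N and angle between the y axis of shim1_mid and the y axis of vise, either way round below 0.15 rad and angle between shim1_mid's own z axis and vertical below 0.12 rad and x of shim1_mid in the frame of vise between -0.012 and 0.012 m and z of shim1_mid in the frame of vise between 0.038 and 0.046 m and y of shim1_mid in the frame of jaw_face above 0.004 m and y of shim1_mid in the frame of model_face below -0.004 m) or (contact force between jaw and shim2 above 3 N and angle between the y axis of shim2_mid and the y axis of vise, either way round below 0.15 rad and angle between shim2_mid's own z axis and vertical below 0.12 rad and x of shim2_mid in the frame of vise between -0.012 and 0.012 m and z of shim2_mid in the frame of vise between 0.038 and 0.046 m and y of shim2_mid in the frame of jaw_face above 0.004 m and y of shim2_mid in the frame of model_face below -0.004 m) or (contact force between jaw and shim3 above 3 N and angle between the y axis of shim3_mid and the y axis of vise, either way round below 0.15 rad and angle between shim3_mid's own z axis and vertical below 0.12 rad and x of shim3_mid in the frame of vise between -0.012 and 0.012 m and z of shim3_mid in the frame of vise between 0.038 and 0.046 m and y of shim3_mid in the frame of jaw_face above 0.004 m and y of shim3_mid in the frame of model_face below -0.004 m) or (contact force between jaw and shim4 above 3 N and angle between the y axis of shim4_mid and the y axis of vise, either way round below 0.15 rad and angle between shim4_mid's own z axis and vertical below 0.12 rad and x of shim4_mid in the frame of vise between -0.012 and 0.012 m and z of shim4_mid in the frame of vise between 0.038 and 0.046 m and y of shim4_mid in the frame of jaw_face above 0.004 m and y of shim4_mid in the frame of model_face below -0.004 m)) and ((contact force between model and shim1 above 3 N and angle between the y axis of shim1_mid and the y axis of vise, either way round below 0.15 rad and angle between shim1_mid's own z axis and vertical below 0.12 rad and x of shim1_mid in the frame of vise between -0.012 and 0.012 m and z of shim1_mid in the frame of vise between 0.038 and 0.046 m and y of shim1_mid in the frame of jaw_face above 0.004 m and y of shim1_mid in the frame of model_face below -0.004 m) or (contact force between model and shim2 above 3 N and angle between the y axis of shim2_mid and the y axis of vise, either way round below 0.15 rad and angle between shim2_mid's own z axis and vertical below 0.12 rad and x of shim2_mid in the frame of vise between -0.012 and 0.012 m and z of shim2_mid in the frame of vise between 0.038 and 0.046 m and y of shim2_mid in the frame of jaw_face above 0.004 m and y of shim2_mid in the frame of model_face below -0.004 m) or (contact force between model and shim3 above 3 N and angle between the y axis of shim3_mid and the y axis of vise, either way round below 0.15 rad and angle between shim3_mid's own z axis and vertical below 0.12 rad and x of shim3_mid in the frame of vise between -0.012 and 0.012 m and z of shim3_mid in the frame of vise between 0.038 and 0.046 m and y of shim3_mid in the frame of jaw_face above 0.004 m and y of shim3_mid in the frame of model_face below -0.004 m) or (contact force between model and shim4 above 3 N and angle between the y axis of shim4_mid and the y axis of vise, either way round below 0.15 rad and angle between shim4_mid's own z axis and vertical below 0.12 rad and x of shim4_mid in the frame of vise between -0.012 and 0.012 m and z of shim4_mid in the frame of vise between 0.038 and 0.046 m and y of shim4_mid in the frame of jaw_face above 0.004 m and y of shim4_mid in the frame of model_face below -0.004 m)) and contact force between model and stop above 3 N and angle between model_mid's own z axis and vertical below 0.1 rad and value of joint jaw between 0.001 and 0.0275 m), for 0.2 s.
At the end, for the whole second after the job is handed in: Fingers still press the jaw; jaw, packing pieces, model and stop press on each other, each over 3 N, jaw short of its end of travel; end pieces on the bed, square within 0.15 rad, upright within 0.12 rad, centred within 12 mm; model upright within 0.1 rad (all of step 2 and contact force between the fingers and jaw above 1 N); the arm keeps its last pose, push and grip.
It fails at once if the first carver is shifted by more than 30 mm or tipped (distance of carver1 from where it was at the start of the episode above 0.03 m or angle between carver1's own z axis and vertical above 0.5 rad).
It fails at once if the second carver is shifted by more than 30 mm or tipped (distance of carver2 from where it was at the start of the episode above 0.03 m or angle between carver2's own z axis and vertical above 0.5 rad).
It fails at once if the jar of pins is shifted by more than 30 mm or tipped (distance of jar from where it was at the start of the episode above 0.03 m or angle between jar's own z axis and vertical above 0.5 rad).
It fails at once if the wax pot is shifted by more than 30 mm or tipped (distance of waxpot from where it was at the start of the episode above 0.03 m or angle between waxpot's own z axis and vertical above 0.5 rad).
It fails at once if the spare stone cast is shifted by more than 30 mm or tipped (distance of cast2 from where it was at the start of the episode above 0.03 m or angle between cast2's own z axis and vertical above 0.5 rad).
It also fails if it takes over 72 s, if anything falls off the work surface, if the arm or the gripper's body presses on something with over 40 N, if the wrist force passes 120 N, or if a joint passes its speed limit or range.

## Robot

A 7-joint arm with a two-finger parallel gripper is mounted at the origin on the work surface. World frame = base frame: x ahead of the robot, y to its left, z up, the work surface at z = 0. Lengths are in m, angles in rad, forces in N, time in s.
With the tool pointing down it reaches from about 0.4 to 0.85 m from the base axis. Payload 10.4 kg.
Tool frame: the origin (TCP) lies where the fingers leave the gripper's body, on its centre line; the fingertips stand 73 mm ahead of it and the grasp point (between the pads) lies 54 mm ahead of it; z points along the fingers, y is the line along which they close (so a half turn about z gives the same grasp; the last joint's range is limited). The gripper opens to 85 mm and grips with 20 to 120 N. Pads are 22 mm wide; open, the fingers measure 114 mm over their backs; the gripper's body (76 mm by 85 mm) begins 54 mm behind the grasp point. The pads swing forward as they close: fully open they stand 13 mm farther back than shut.
Start: joints at [1.105, 0.332, -0.065, 1.46, 0.022, 1.35, -0.088], TCP at [0.268, -0.565, 0.304] pointing down, gripper open.
Joint ranges: [-2.6, 2.6], [-0.5, 2.12], [-1.47, 1.34], [0.16, 2.42], [-1.27, 4.41], [0.06, 2.06], [-2.6, 2.6]. Speed limits (rad/s): [2.22, 2.22, 2.79, 2.79, 3.14, 3.14, 3.14].

## Interface

Orientations are given as a unit quaternion [x, y, z, w].
In Python, from workcell import manip, camera gives the robot as it stands. The module is installed in compiled form; this text tells all that it offers.
- The arm moves only by the shell command python3 -m creep 'ROWS' [OPENING] [FORCE]. ROWS is JSON, a list of rows, each a list of 2 entries, a list of its own where there are three numbers: the shift along the tool's x, y, z in mm, then the turn about the tool's z in rad. In form: [[[tx, ty, tz], twist], ...]. A call has 1 to 5 rows; each row is the pose to reach, as a shift and turn from the pose commanded when the call began, along the tool's axes at that moment; what a row does not reach only later rows make up. A row lasts 1/12 s, in which the tool goes at most 41.7 mm and 7.16 degrees, less where a joint would pass 70% of its speed; a pose out of reach is approached as far as the arm can. A call with a gripper value outside its range is refused whole. OPENING is the opening, from 0 (shut) to 1 (fully open), set as the call begins (- or left out, the last holds). The fingers move at their own pace and stop on an object; FORCE is the grip in N (left out, the last holds). Time passes only in rows, so rows that repeat a pose let the fingers close. It gives the time, the measured TCP pose, the force, the opening and the grip force at its end, in the units of the state.
- manip.get_obs(): the state, without advancing time (a new reading comes with each control period).
- camera(name): name is "scene" or "top" or "wrist"; returns a dict with "pixels" (420x560x3 uint8, red, green, blue), "z_map" (420x560 float32, m along the optical axis (not along the pixel's ray), 0 where there is no reading), "fx", "fy", "cx", "cy" (pixels), "extrinsics" (4x4, takes a point from world to camera coordinates). Camera axes: x right, y down, z forward; pixel columns grow to the right and rows downward; lengths in m; the calibration is good to about 2 mm. A picture is of the moment at which its call begins.
- manip.hand_in(): hands the job in; it is judged then, once.
The state is a dict: "clock": time; "joint_pos": joint angles; "joint_velocities": joint speeds; "tau": joint torques, N m; "position": TCP position; "ee_rot": TCP orientation; "ft_force": force on the tool from outside, world axes, zero at the start; "torque": the same for the moment, N m; "grip_width": opening from 0.0 (shut) to 1.0 (fully open); "grasp_force": force on a finger pad.
Only numpy, scipy, OpenCV 4.12 (cv2) and the standard library are available. Lean on these libraries where they do the work, as an engineer would, in place of code of your own. Each camera call takes 0.05 s, during which the arm holds its last target. There are 200 camera calls.

## Working session

There is one attempt and no reset: what is moved stays moved. The work goes in short steps, Python scripts to look and compute and a shell command to move; the robot and the scene stay as the last step left them, time stands still between calls to the robot, and variables do not carry over. Pictures are saved under pics/ and viewed, at most 12 in all, crops included, and the job is handed in when it is done.

```bash
mkdir -p pics; cat > h.py <<'E'
import numpy as np, cv2
from workcell import manip, camera
def pts(c):
    z=c["z_map"]; v,u=np.mgrid[:z.shape[0],:z.shape[1]]
    P=np.stack([(u-c["cx"])/c["fx"]*z,(v-c["cy"])/c["fy"]*z,z],-1)
    E=c["extrinsics"]; return (P-E[:3,3])@E[:3,:3]
E
python3 - <<'E'
from h import *
s=manip.get_obs();print(s)
for n in("top","scene"):
    c=camera(n);cv2.imwrite(f"pics/{n}0.png",c["pixels"][...,::-1]);np.savez(f"{n}0.npz",**c)
    print(n,c["fx"],c["extrinsics"].round(3).tolist())
E
```

```text
{'clock': 0.0, 'joint_pos': array([ 1.1054065 ,  0.33288128, -0.0646926 ,  1.46094262,  0.02161939,
        1.34989861, -0.08847578]), 'joint_velocities': array([-0.00022283,  0.00182495, -0.00161556,  0.00160905, -0.0008127 ,
       -0.00205985, -0.00077611]), 'tau': array([-7.14030757e-04, -6.25453448e+01,  4.84366645e-02, -3.91617572e+01,
        1.62531371e-02,  9.78143391e-03,  3.36396920e-05]), 'position': array([ 0.26766321, -0.56448367,  0.30310935]), 'ee_rot': array([ 9.75587171e-01,  2.19611378e-01, -1.99921097e-04, -6.88443268e-04]), 'ft_force': array([-0.07194905, -0.43224186,  0.11397945]), 'torque': array([-0.02261701, -0.0059743 ,  0.01809581]), 'grasp_force': 0.0, 'grip_width': 1.001373154720548}
top 471.86270253082057 [[-0.013, -1.0, -0.027, 0.026], [-0.998, 0.015, -0.057, 0.578], [0.057, 0.026, -0.998, 1.011], [0.0, 0.0, 0.0, 1.0]]
scene 445.6840126244023 [[-0.776, 0.63, -0.023, 0.441], [0.401, 0.464, -0.79, -0.179], [-0.487, -0.622, -0.613, 1.166], [0.0, 0.0, 0.0, 1.0]]
```

View pics/top0.png

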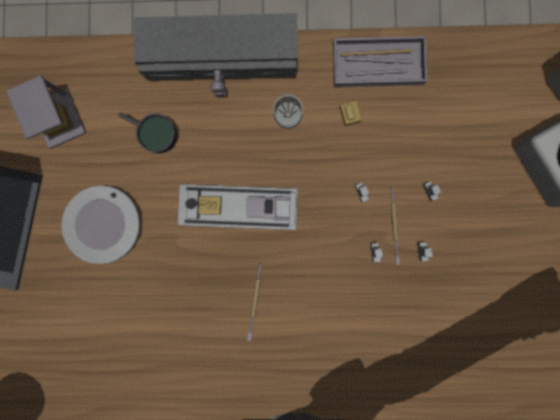

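View pics/scene0.png

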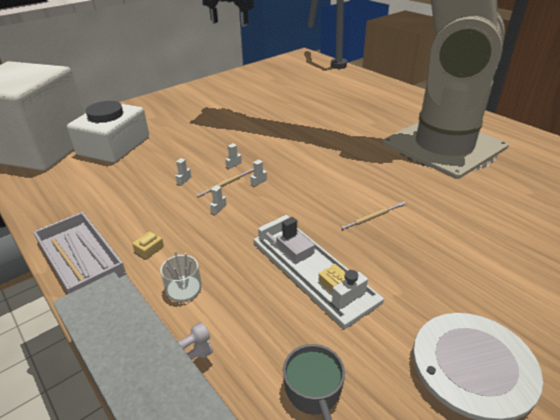

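The top view shows the vise at (178–297, 185–229), with the stop at the left (+y) and the jaw at the right. The pieces are near (363,192), (432,190), (377,252) and (425,251), with carver1 between them at (395,225). The scene view agrees.

```bash
python3 - <<'E'
from h import *
for n in("top","scene"):
    c=dict(np.load(f"{n}0.npz"));P=pts(c)
    z=P[...,2];print(n,"bench z",np.median(z[(P[...,0]>.4)&(P[...,0]<.8)&(abs(P[...,1])<.4)&(c["z_map"]>0)]))
    if n=="top":
        for nm,(u,v) in dict(s1=(363,192),s2=(432,190),s3=(377,252),s4=(425,251)).items():
            print(nm,P[v,u].round(4)); T=P[v,u]
    m=(P[...,0]>.3)&(P[...,0]<.72)&(P[...,1]<-.12)&(P[...,1]>-.5)&(z<.07)
    lo=cv2.connectedComponents((m&(z>.016)).astype(np.uint8))
    for i in range(1,lo[0]):
        k=lo[1]==i
        if k.sum()<20: continue
        Q=P[k]; 
        hi=Q[Q[:,2]>.045];me=Q[(Q[:,2]<.03)]
        r=cv2.minAreaRect((Q[Q[:,2]>.02][:,:2]*1000).astype(np.float32))
        print(k.sum(),"zmax",Q[:,2].max().round(4),"hi",len(hi),hi[hi[:,2]>.052].mean(0).round(4) if len(hi) else 0,"rect",np.round(r[0],1),np.round(r[1],1),round(r[2],1),'PCA',[round(float(x),3) for x in np.linalg.svd((Q-Q.mean(0))[:,:2],full_matrices=False)[2][0]])
# vise profile
c=dict(np.load("top0.npz"));P=pts(c);z=P[...,2]
for nm,lo,hi in(("bed",.009,.018),("jawblk/stop",.03,.055),("post",.068,.08),("any",.03,.09)):
    k=(P[...,0]>.48)&(P[...,0]<.68)&(P[...,1]>-.1)&(P[...,1]<.22)&(z>lo)&(z<hi)
    r=cv2.minAreaRect((P[k][:,:2]*1000).astype(np.float32));print(nm,k.sum(),np.round(r[0],1),np.round(r[1],1),round(r[2],1))
im=c["pixels"][170:245,165:445,::-1]
a=cv2.resize(im[:,:145],None,fx=5,fy=5,interpolation=cv2.INTER_CUBIC)
cv2.imwrite("pics/vise.png",a)
v=206
print([(u,*P[v,u].round(4)) for u in range(178,300,2)])
E
```

```text
top bench z 0.0005579245460533994
s1 [ 0.5992 -0.1511  0.0585]
s2 [ 0.6011 -0.2938  0.0585]
s3 [ 0.4743 -0.1775  0.0557]
s4 [ 0.4752 -0.2759  0.057 ]
233 zmax 0.07 hi 111 [ 0.6858 -0.4915  0.0617] rect [ 687.7 -492.5] [40.7 13.3] 3.0 PCA [-0.954, -0.299]
149 zmax 0.0593 hi 62 [ 0.6019 -0.153   0.0562] rect [ 601.8 -152.8] [39.7 14.1] 20.2 PCA [-0.934, -0.356]
182 zmax 0.0623 hi 73 [ 0.6024 -0.3019  0.056 ] rect [ 602.4 -301.8] [39.4 15.6] 25.4 PCA [-0.921, -0.389]
156 zmax 0.0598 hi 68 [ 0.4722 -0.1791  0.0558] rect [ 472.6 -179.4] [39.  14.8] 6.6 PCA [-0.996, -0.09]
178 zmax 0.0589 hi 70 [ 0.4728 -0.2818  0.0552] rect [ 472.4 -281.4] [40.1 14.5] 4.3 PCA [-0.999, -0.049]
scene bench z 0.0007785379251569935
288 zmax 0.0698 hi 133 [ 0.6891 -0.4934  0.0612] rect [ 687.1 -492.4] [43.4 14.8] 0.2 PCA [0.993, 0.12]
192 zmax 0.0581 hi 58 [ 0.4714 -0.2818  0.0554] rect [ 471.6 -282.7] [39.2 19. ] 2.0 PCA [0.998, -0.066]
205 zmax 0.0581 hi 62 [ 0.6017 -0.3016  0.0556] rect [ 600.7 -301.6] [39.5 15.8] 19.6 PCA [0.98, 0.201]
212 zmax 0.0585 hi 68 [ 0.4715 -0.1792  0.0558] rect [ 469.8 -180.2] [4
[... 3685 characters left out ...]
4(0.028), np.float64(0.0141)), (280, np.float64(0.575), np.float64(0.0237), np.float64(0.0134)), (282, np.float64(0.575), np.float64(0.0194), np.float64(0.0112)), (284, np.float64(0.5748), np.float64(0.0149), np.float64(0.0142)), (286, np.float64(0.5747), np.float64(0.0105), np.float64(0.0143)), (288, np.float64(0.5748), np.float64(0.0062), np.float64(0.0122)), (290, np.float64(0.5733), np.float64(0.0015), np.float64(0.0395)), (292, np.float64(0.5734), np.float64(-0.0027), np.float64(0.0366)), (294, np.float64(0.5734), np.float64(-0.007), np.float64(0.0353)), (296, np.float64(0.5747), np.float64(-0.0113), np.float64(0.0094)), (298, np.float64(0.575), np.float64(-0.0157), np.float64(0.0031))]
```

View pics/vise.png

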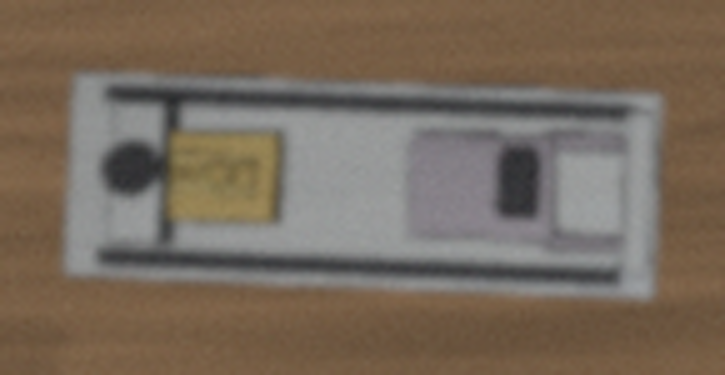

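Zoomed view: yellow model at the left and the jaw block with its dark post at the right, tilted about 2°. The gap is about 55 mm, so three pieces (42 mm) fit. Next I'll fit the vise axis and faces more closely.

```bash
cat >> h.py <<'E'
def plan(x,y,zg,ang,back=54):
    """tool-axis shift (mm) and twist to bring grasp point to x,y,zg with tool y at world angle ang (deg)"""
    from scipy.spatial.transform import Rotation as R
    s=manip.get_obs();r=R.from_quat(s["ee_rot"]).as_matrix()
    g=s["position"]+r[:,2]*back/1000
    d=(np.array([x,y,zg])-g)@r*1000
    cur=np.degrees(np.arctan2(r[1,1],r[0,1])); t=(ang-cur+90)%180-90
    print("t",s["clock"],"grasp",g.round(4),"yaw",cur.round(2),"shift",d.round(1),"twist",np.radians(-t).round(3),"grip",s["grip_width"].__round__(3),round(s["grasp_force"],1),"F",s["ft_force"].round(1))
E
python3 - <<'E'
from h import *
c=dict(np.load("top0.npz"))
E=c["extrinsics"];C=-E[:3,:3].T@E[:3,3]
def ray(u,v,z):
    d=E[:3,:3].T@np.array([(u-c["cx"])/c["fx"],(v-c["cy"])/c["fy"],1]); return (C+d*(z-C[2])/d[2])[:2]*1000
# crop pixel /5 + offset ; (px,py)->image coords
f=lambda px,py:((px+.5)/5-.5+165,(py+.5)/5-.5+170)
g=cv2.cvtColor(c["pixels"],cv2.COLOR_RGB2GRAY).astype(float)
hsv=cv2.cvtColor(c["pixels"],cv2.COLOR_RGB2HSV).astype(int)
# bed edges: bench is saturated, bed is not
sat=hsv[...,1].astype(float)
def cross(a):
    h=(a.max()+a.min())/2;i=np.where(np.diff(a>h))[0]
    return [k+(h-a[k])/(a[k+1]-a[k]) for k in i]
L=[]
for u in range(184,294,4):
    top=cross(sat[176:192,u]);bot=cross(sat[220:238,u])
    if top and bot: L.append([*ray(u,176+top[0],.014),*ray(u,220+bot[-1],.014)])
L=np.array(L);mx=(L[:,0]+L[:,2])/2;my=(L[:,1]+L[:,3])/2
p=np.polyfit(my,mx,1);print("axis x=a*y+b",p,"width",np.mean(L[:,0]-L[:,2]))
rg=lambda u0,u1,v,im:cross(im[v,u0:u1])
yel=np.array([[ *ray(216+x,v,.036)] for v in range(200,212) for x in rg(216,227,v,sat)])
print("model edge top z.036 y",np.median(yel[:,1]),yel.std(0))
val=g
jw=np.array([[*ray(241+x,v,.038)] for v in range(200,216) for x in rg(241,252,v,val)])
print("jaw edge y",np.median(jw[:,1]),jw.std(0))
P=pts(c);k=(P[...,0]>.5)&(P[...,0]<.65)&(P[...,1]>.02)&(P[...,1]<.09)&(P[...,2]>.06)
print("post",P[k].mean(0),P[k].min(0),P[k].max(0))
plan(.6019,-.153,.16,20)
plan(.6019,-.153,.046,20)
E
```

```text
axis x=a*y+b [5.31665388e-02 5.69070843e+02] width 91.90988332674492
model edge top z.036 y 150.94243049578898 [7.40532565 0.57011613]
jaw edge y 96.52278114797232 [9.86094255 0.36692599]
post [0.57094831 0.04743102 0.07393275] [0.5579015  0.04003285 0.06700209] [0.58250128 0.05505105 0.07797472]
t 0.1 grasp [ 0.2677 -0.5644  0.2492] yaw -64.63 shift [ 478.3 -228.4   89.5] twist -1.477 grip 1.001 0.0 F [-0.2 -0.5  0.1]
t 0.1 grasp [ 0.2677 -0.5644  0.2492] yaw -64.63 shift [ 478.3 -228.3  203.5] twist -1.477 grip 1.001 0.0 F [-0.2 -0.5  0.1]
```

```bash
T='[[[0,0,0],-0.1],[[0,0,0],-0.2],[[0,0,0],-0.3],[[0,0,0],-0.4],[[0,0,0],-0.492]]'
python3 -m creep '[[[0,0,0],-0.1],[[0,0,0],-0.2],[[0,0,0],-0.3],[[0,0,0],-0.4],[[0,0,0],-0.492]]'
python3 -m creep '[[[0,0,0],-0.1],[[0,0,0],-0.2],[[0,0,0],-0.3],[[0,0,0],-0.4],[[0,0,0],-0.492]]'
python3 -m creep '[[[0,0,0],-0.1],[[0,0,0],-0.2],[[0,0,0],-0.3],[[0,0,0],-0.4],[[0,0,0],-0.492]]' 0.7
python3 -m creep '[[[18,30,5],0],[[36,60,10],0],[[54,90,15],0],[[72,120,20],0],[[90,150,25],0]]'
python3 -m creep '[[[18,30,5],0],[[36,60,10],0],[[54,90,15],0],[[72,120,20],0],[[90,150,25],0]]'
python3 -m creep '[[[18,30,5],0],[[36,60,10],0],[[54,90,15],0],[[72,120,20],0],[[90,150,25],0]]'
python3 -c "
from h import *
plan(.6029,-.1558,.16,20)
print(manip.get_obs()['joint_pos'].round(2))"
```

```text
clock: 0.52
position: [0.2677, -0.5646, 0.3034]
ee_rot: [0.892, 0.453, -0.0, -0.0]
ft_force: [-1.0, -0.7, -0.5]
grip_width: 1.002
grasp_force: 0.0
clock: 0.93
position: [0.2677, -0.5646, 0.3034]
ee_rot: [0.754, 0.656, 0.0, -0.0]
ft_force: [0.2, 0.6, 0.3]
grip_width: 1.0
grasp_force: 0.0
clock: 1.35
position: [0.2677, -0.5646, 0.3034]
ee_rot: [0.572, 0.82, 0.0, -0.0]
ft_force: [-0.4, 0.4, -0.1]
grip_width: 0.696
grasp_force: 0.0
clock: 1.77
position: [0.3788, -0.4275, 0.2784]
ee_rot: [0.574, 0.819, 0.0, -0.0]
ft_force: [0.6, -0.4, -0.0]
grip_width: 0.703
grasp_force: 0.0
clock: 2.18
position: [0.4891, -0.2917, 0.2535]
ee_rot: [0.574, 0.819, -0.0, -0.0]
ft_force: [-0.0, -0.8, -1.0]
grip_width: 0.698
grasp_force: 0.0
clock: 2.6
position: [0.5994, -0.1561, 0.2283]
ee_rot: [0.574, 0.819, -0.0, -0.0]
ft_force: [0.6, -0.0, 0.8]
grip_width: 0.698
grasp_force: 0.0
t 2.6 grasp [ 0.5994 -0.1561  0.1743] yaw 19.92 shift [-0.9  3.4 14.3] twist -0.001 grip 0.698 0.0 F [ 0.6 -0.   0.8]
[ 0.59  0.42 -0.53  1.55  0.22  1.23  0.38]
```

```bash
python3 -m creep '[[[-1,3,30],0],[[-1,3,60],0],[[-1,3,80],0],[[-1,3,90],0],[[-1,3,90],0]]' 
python3 -m creep '[[[0,0,12],0],[[0,0,24],0],[[0,0,32],0],[[0,0,37],0],[[0,0,37],0]]' 
python3 -c "
from h import *
plan(.6029,-.1558,.047,20)
for n in('wrist','top'):
    c=camera(n);cv2.imwrite(f'pics/{n}1.png',c['pixels'][...,::-1])"
```

```text
clock: 3.02
position: [0.6006, -0.1572, 0.1363]
ee_rot: [0.574, 0.819, -0.001, -0.002]
ft_force: [-1.0, 0.6, -0.5]
grip_width: 0.704
grasp_force: 0.0
clock: 3.43
position: [0.6014, -0.1574, 0.1008]
ee_rot: [0.574, 0.819, -0.0, -0.001]
ft_force: [1.0, -1.0, -1.0]
grip_width: 0.697
grasp_force: 0.0
t 3.4333 grasp [ 0.6013 -0.1574  0.0468] yaw 19.94 shift [ 1.   2.  -0.2] twist -0.001 grip 0.697 0.0 F [ 1. -1. -1.]
```

View pics/wrist1.png

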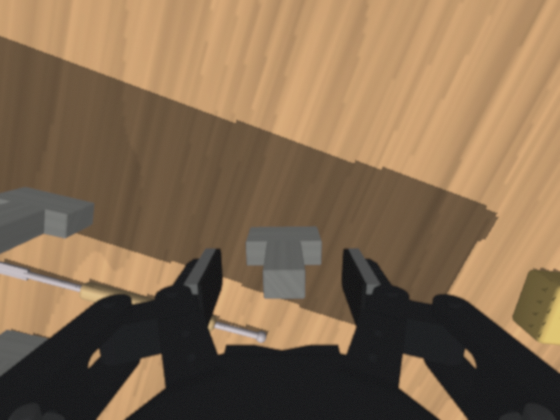

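The wrist view shows the tab centred between the pads at (284,285), square to them. Closing and lifting.

```bash
python3 -m creep '[[[1,1,0],0],[[1,1,0],0],[[1,1,0],0],[[1,1,0],0],[[1,1,0],0]]' 0 40
python3 -m creep '[[[0,0,0],0],[[0,0,0],0],[[0,0,0],0],[[0,0,0],0],[[0,0,0],0]]'
python3 -m creep '[[[0,0,-10],0],[[0,0,-40],0],[[0,0,-75],0],[[0,0,-105],0],[[0,0,-120],0]]'
python3 -m creep '[[[0,0,0],0.1],[[0,0,0],0.2],[[0,0,0],0.3],[[0,0,0],0.394],[[0,0,0],0.394]]'
python3 -c "
from h import *
plan(.5766,.1385,.165,-2.6)
c=camera('top');P=pts(c);z=P[...,2]
k=(abs(P[...,0]-.602)<.03)&(abs(P[...,1]+.155)<.03)&(z>.1)&(z<.19)
Q=P[k];print(len(Q),Q.mean(0),Q.min(0),Q.max(0))
c=camera('scene');cv2.imwrite('pics/scene2.png',c['pixels'][...,::-1])
P=pts(c);z=P[...,2]
k=(abs(P[...,0]-.602)<.04)&(abs(P[...,1]+.155)<.04)&(z>.09)&(z<.15)
Q=P[k];print(len(Q),Q.mean(0),Q.min(0),Q.max(0))
"
```

```text
clock: 3.95
position: [0.6027, -0.1561, 0.1024]
ee_rot: [0.574, 0.819, 0.0, 0.0]
ft_force: [0.0, 0.3, 2.8]
grip_width: 0.201
grasp_force: 41.9
clock: 4.37
position: [0.6028, -0.1561, 0.1023]
ee_rot: [0.574, 0.819, 0.0, 0.0]
ft_force: [-1.3, 0.8, 6.1]
grip_width: 0.199
grasp_force: 42.2
clock: 4.78
position: [0.6035, -0.1561, 0.2265]
ee_rot: [0.574, 0.819, 0.001, 0.002]
ft_force: [0.3, -0.5, 0.4]
grip_width: 0.204
grasp_force: 41.6
clock: 5.2
position: [0.6024, -0.1561, 0.2222]
ee_rot: [0.725, 0.689, -0.0, 0.0]
ft_force: [0.5, -0.3, -0.4]
grip_width: 0.2
grasp_force: 41.6
t 5.2 grasp [ 0.6024 -0.1561  0.1682] yaw -2.89 shift [292.9 -40.6   3.2] twist -0.005 grip 0.2 41.6 F [ 0.5 -0.3 -0.4]
23 [ 0.58671734 -0.14586639  0.14051687] [ 0.58087823 -0.14882772  0.12103325] [ 0.59601911 -0.1424022   0.16760298]
268 [ 0.60457577 -0.14948757  0.13516361] [ 0.58149246 -0.16232757  0.12004782] [ 0.62261327 -0.14492426  0.1494694 ]
```

View pics/scene2.png

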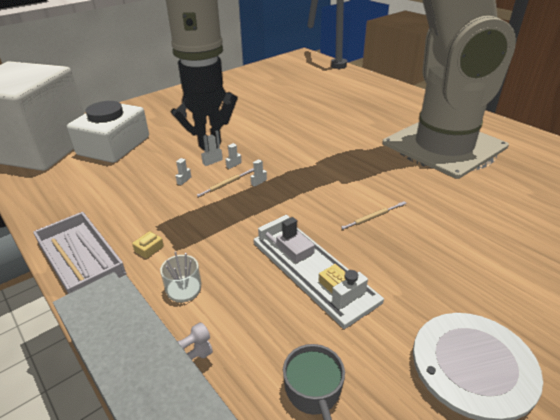

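Piece held at (212,150) in the scene view. Carrying it over the gap.

```bash
python3 -m creep '[[[30,-4,0],0],[[60,-8,0],0],[[90,-12,0],0],[[120,-16,0],0],[[147,-20,0],0]]'
python3 -m creep '[[[30,-4,0],0],[[70,-8,0],0],[[110,-14,0],0],[[135,-18,0],0],[[146,-20,0],0]]'
python3 -m creep '[[[0,0,20],0],[[0,0,40],0],[[0,0,55],0],[[0,0,65],0],[[0,0,65],0]]'
python3 -c "
from h import *
plan(.5764,.1385,.0635,-2.9)
c=camera('scene');np.savez('s3.npz',**c);cv2.imwrite('pics/scene3.png',cv2.resize(c['pixels'][190:330,220:400,::-1],None,fx=4,fy=4,interpolation=cv2.INTER_CUBIC))"
```

```text
clock: 5.72
position: [0.5889, -0.0064, 0.2221]
ee_rot: [0.722, 0.692, 0.0, -0.0]
ft_force: [-0.1, -0.0, -1.3]
grip_width: 0.203
grasp_force: 41.6
clock: 6.13
position: [0.5747, 0.1436, 0.2223]
ee_rot: [0.72, 0.694, 0.001, -0.001]
ft_force: [-0.1, 0.9, 0.2]
grip_width: 0.2
grasp_force: 41.6
clock: 6.55
position: [0.5752, 0.1373, 0.1548]
ee_rot: [0.723, 0.691, -0.002, -0.001]
ft_force: [-1.1, -0.5, -0.4]
grip_width: 0.199
grasp_force: 41.6
t 6.55 grasp [0.575  0.1373 0.1008] yaw -2.59 shift [ 1.4  1.4 37.3] twist 0.005 grip 0.199 41.6 F [-1.1 -0.5 -0.4]
```

View pics/scene3.png

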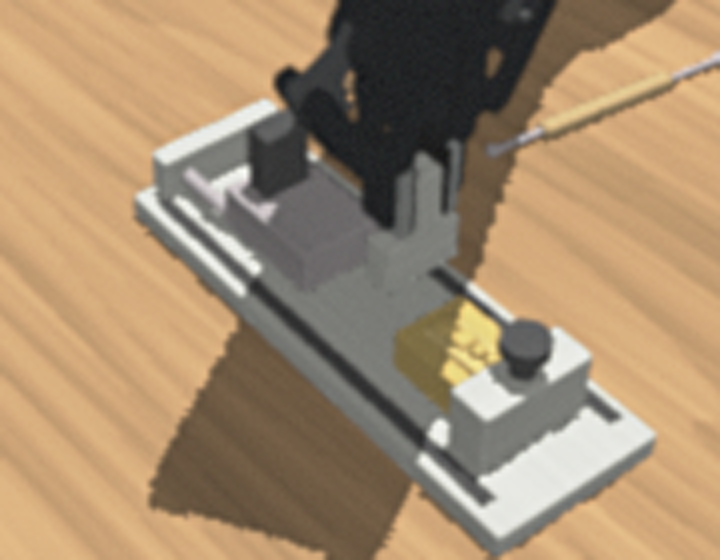

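The piece is upright and square above the gap (crop around (415,220)). Lowering it.

```bash
python3 -m creep '[[[1,1,10],0],[[1,1,20],0],[[1,1,28],0],[[1,1,33],0],[[1,1,34],0]]'
python3 -m creep '[[[0,0,1],0],[[0,0,2],0],[[0,0,3],0],[[0,0,3],0],[[0,0,3],0]]'
python3 -c "
from h import *
plan(.5764,.1385,.0623,-2.9)"
```

```text
clock: 7.02
position: [0.5766, 0.1392, 0.1216]
ee_rot: [0.723, 0.691, -0.001, -0.0]
ft_force: [-0.3, 0.9, -0.5]
grip_width: 0.202
grasp_force: 41.6
clock: 7.43
position: [0.5772, 0.1394, 0.1201]
ee_rot: [0.723, 0.691, 0.0, 0.0]
ft_force: [0.9, -0.7, -0.8]
grip_width: 0.201
grasp_force: 41.6
t 7.4333 grasp [0.5772 0.1394 0.0661] yaw -2.64 shift [-1.  -0.8  3.8] twist 0.005 grip 0.201 41.6 F [ 0.9 -0.7 -0.8]
```

```bash
python3 -m creep '[[[-1,-1,1],0],[[-1,-1,1.5],0],[[-1,-1,2],0],[[-1,-1,2.5],0],[[-1,-1,2.5],0]]'
python3 -m creep '[[[0,0,0.5],0],[[0,0,1],0],[[0,0,1],0],[[0,0,1],0],[[0,0,1],0]]'
python3 -c "
from h import *
plan(.5764,.1385,.0623,-2.9)
c=camera('scene');P=pts(c);z=P[...,2]
k=(abs(P[...,0]-.576)<.03)&(P[...,1]>.12)&(P[...,1]<.16)&(z>.016)&(z<.036)
hsv=cv2.cvtColor(c['pixels'],cv2.COLOR_RGB2HSV);k&=hsv[...,1]<70
Q=P[k];print(len(Q),np.median(Q[:,1]),Q[:,2].min())"
```

```text
clock: 7.85
position: [0.576, 0.1384, 0.1173]
ee_rot: [0.723, 0.691, -0.0, 0.0]
ft_force: [-0.3, 0.4, -0.7]
grip_width: 0.201
grasp_force: 41.6
clock: 8.27
position: [0.576, 0.1384, 0.1164]
ee_rot: [0.723, 0.691, -0.0, 0.0]
ft_force: [0.0, 0.9, -1.0]
grip_width: 0.202
grasp_force: 41.6
t 8.2667 grasp [0.576  0.1384 0.0624] yaw -2.63 shift [0.1 0.4 0.1] twist 0.005 grip 0.202 41.6 F [ 0.   0.9 -1. ]
112 0.14545198054632696 0.01600001773295666
```

```bash
python3 -m creep '[[[0,0,0.5],0],[[0,0,1],0],[[0,0,1],0],[[0,0,1],0]]'
python3 -m creep '[[[0,0,0],0],[[0,0,0],0],[[0,0,0],0],[[0,0,0],0],[[0,0,0],0]]' 0.5
python3 -m creep '[[[0,0,-15],0],[[0,0,-50],0],[[0,0,-85],0],[[0,0,-105],0],[[0,0,-105],0]]'
python3 -m creep '[[[-30,0,0],0],[[-70,0,0],0],[[-110,0,0],0],[[-150,0,0],0],[[-180,0,0],0]]'
cat > look.py <<'E'
from h import *
import sys
c=camera('top');P=pts(c);z=P[...,2]
k=(abs(P[...,0]-.576)<.03)&(P[...,1]>.1)&(P[...,1]<.17)&(z>.062)&(z<.076)
Q=P[k];print("tabs",len(Q),Q.mean(0).round(4),Q.min(0).round(4),Q.max(0).round(4))
v=[206,207,209]
print([tuple((np.median(P[203:210,u],0)*1000).round(0)) for u in range(212,252)])
im=cv2.resize(c['pixels'][170:245,165:310,::-1],None,fx=5,fy=5,interpolation=cv2.INTER_CUBIC)
d=camera('scene');im2=cv2.resize(d['pixels'][190:330,220:400,::-1],None,fx=4,fy=4,interpolation=cv2.INTER_CUBIC)
cv2.imwrite(sys.argv[1],cv2.resize(np.vstack([im[:, :720],im2[:215*1]*1]),(720,590)) if 0 else im2)
E
python3 look.py pics/look1.png
python3 -c "
from h import *
plan(.4725,-.1822,.165,5.5)"
```

```text
clock: 8.65
position: [0.5761, 0.1385, 0.1163]
ee_rot: [0.723, 0.691, -0.0, 0.0]
ft_force: [-4.2, -1.5, 9.1]
grip_width: 0.206
grasp_force: 42.9
clock: 9.07
position: [0.576, 0.1384, 0.1153]
ee_rot: [0.723, 0.691, -0.0, -0.0]
ft_force: [-0.6, -0.3, 0.7]
grip_width: 0.501
grasp_force: 0.0
clock: 9.48
position: [0.5779, 0.1393, 0.2255]
ee_rot: [0.723, 0.691, 0.003, 0.002]
ft_force: [-0.1, 0.2, -0.7]
grip_width: 0.502
grasp_force: 0.0
clock: 9.9
position: [0.567, -0.0453, 0.2197]
ee_rot: [0.724, 0.69, -0.001, 0.0]
ft_force: [1.5, -0.5, 0.1]
grip_width: 0.501
grasp_force: 0.0
tabs 67 [0.576  0.141  0.0693] [0.5674 0.1345 0.0628] [0.5844 0.1488 0.0743]
[(np.float64(576.0), np.float64(168.0), np.float64(42.0)), (np.float64(576.0), np.float64(166.0), np.float64(41.0)), (np.float64(576.0), np.float64(164.0), np.float64(42.0)), (np.float64(576.0), np.float64(162.0), np.float64(40.0)), (np.float64(576.0), np.float64(160.0), np.float64(35.0)), (np.float64(576.0), np.float64(158.0), np.float64(37.0)), (np.float64(576.0), np.float64(156.0), np.float64(35.0)), (np.float64(574.0), np.float64(148.0)
[... 1295 characters left out ...]
, (np.float64(576.0), np.float64(107.0), np.float64(13.0)), (np.float64(576.0), np.float64(105.0), np.float64(14.0)), (np.float64(576.0), np.float64(102.0), np.float64(14.0)), (np.float64(576.0), np.float64(100.0), np.float64(14.0)), (np.float64(575.0), np.float64(96.0), np.float64(35.0)), (np.float64(575.0), np.float64(93.0), np.float64(39.0)), (np.float64(575.0), np.float64(91.0), np.float64(38.0)), (np.float64(575.0), np.float64(89.0), np.float64(38.0)), (np.float64(575.0), np.float64(87.0), np.float64(38.0)), (np.float64(575.0), np.float64(85.0), np.float64(38.0))]
t 10.0 grasp [ 0.567  -0.0485  0.1654] yaw -3.15 shift [-138.7  -87.1    0.9] twist -0.151 grip 0.504 0.0 F [ 0.6  0.4 -0.5]
```

View pics/look1.png

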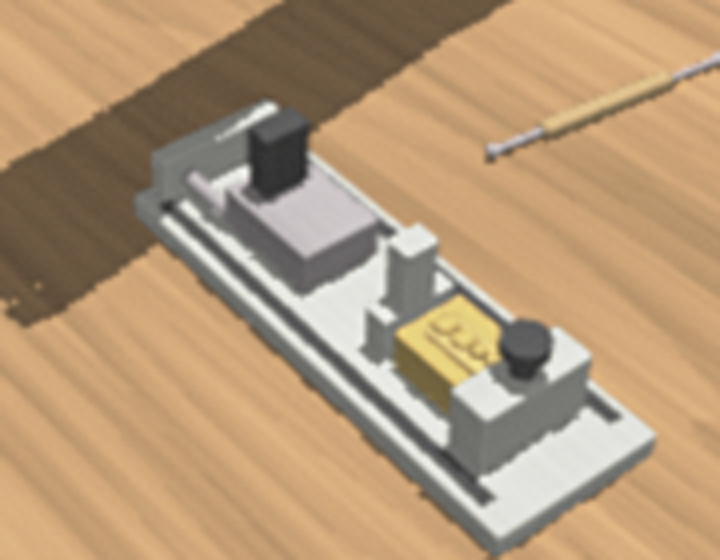

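First piece stands upright and square close to the model, with its tab at (412,240) in the crop and its centre at y≈0.1412. Now shim3.

```bash
python3 -m creep '[[[-35,-22,0],-0.05],[[-70,-44,0],-0.1],[[-105,-66,0],-0.151],[[-138,-87,0],-0.151],[[-139,-87,0],-0.151]]' 0.6
python3 -m creep '[[[0,0,20],0],[[0,0,40],0],[[0,0,60],0],[[0,0,70],0],[[0,0,75],0]]'
python3 -c "
from h import *
plan(.4725,-.1822,.048,5.5)
c=camera('wrist');cv2.imwrite('pics/wrist4.png',c['pixels'][...,::-1])"
```

```text
clock: 10.42
position: [0.4701, -0.1828, 0.2196]
ee_rot: [0.672, 0.74, -0.002, -0.0]
ft_force: [0.5, -1.2, -0.5]
grip_width: 0.599
grasp_force: 0.0
clock: 10.83
position: [0.4738, -0.1755, 0.1436]
ee_rot: [0.669, 0.743, -0.0, -0.001]
ft_force: [0.0, -0.1, -0.5]
grip_width: 0.599
grasp_force: 0.0
t 10.8333 grasp [ 0.4736 -0.1755  0.0896] yaw 6.05 shift [-6.7 -1.7 41.6] twist 0.01 grip 0.599 0.0 F [ 0.  -0.1 -0.5]
```

View pics/wrist4.png

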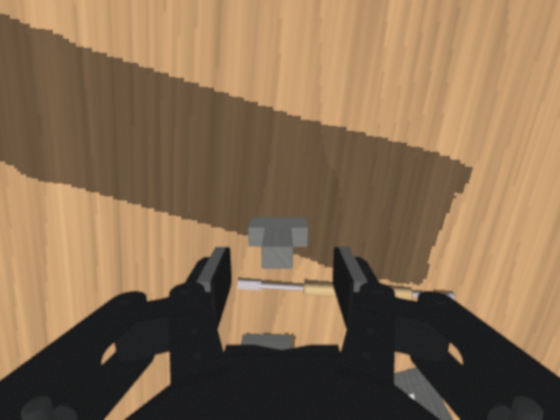

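The piece is between the pads at (278,255), square. Finishing the descent, gripping and lifting.

```bash
python3 -m creep '[[[-6.5,-1.5,5],0],[[-6.5,-1.5,15],0],[[-6.5,-1.5,28],0],[[-6.5,-1.5,38],0],[[-6.5,-1.5,41],0]]'
python3 -m creep '[[[0,0,0],0],[[0,0,0],0]]'
python3 -c "
from h import *
plan(.4725,-.1822,.0483,5.5)"
```

```text
clock: 11.3
position: [0.473, -0.1828, 0.1029]
ee_rot: [0.669, 0.743, -0.0, -0.001]
ft_force: [-0.2, 0.5, -0.2]
grip_width: 0.602
grasp_force: 0.0
clock: 11.47
position: [0.4739, -0.1829, 0.1046]
ee_rot: [0.669, 0.743, 0.0, 0.0]
ft_force: [-0.5, 0.4, -0.2]
grip_width: 0.603
grasp_force: 0.0
t 11.4667 grasp [ 0.4739 -0.1829  0.0506] yaw 6.02 shift [ 0.8 -1.3  2.3] twist 0.009 grip 0.603 0.0 F [-0.5  0.4 -0.2]
```

```bash
python3 -m creep '[[[1,-1,2],0],[[1,-1,2],0],[[1,-1,2],0],[[1,-1,2],0]]'
python3 -m creep '[[[0,0,0],0],[[0,0,0],0],[[0,0,0],0],[[0,0,0],0],[[0,0,0],0]]' 0 40
python3 -m creep '[[[0,0,0],0],[[0,0,0],0],[[0,0,0],0],[[0,0,0],0]]'
python3 -m creep '[[[0,0,-10],0],[[0,0,-40],0],[[0,0,-75],0],[[0,0,-105],0],[[0,0,-120],0]]'
python3 -m creep '[[[0,0,0],0.08],[[0,0,0],0.155],[[0,0,0],0.155],[[0,0,0],0.155]]'
python3 -c "
from h import *
plan(.5755,.1225,.168,-2.9)"
```

```text
clock: 11.8
position: [0.4727, -0.182, 0.1027]
ee_rot: [0.669, 0.743, 0.0, 0.0]
ft_force: [0.1, -0.2, -0.2]
grip_width: 0.602
grasp_force: 0.0
clock: 12.22
position: [0.4726, -0.182, 0.1025]
ee_rot: [0.669, 0.743, -0.0, 0.0]
ft_force: [-0.3, 0.5, 1.8]
grip_width: 0.199
grasp_force: 41.9
clock: 12.55
position: [0.4726, -0.182, 0.1025]
ee_rot: [0.669, 0.743, -0.0, 0.0]
ft_force: [-1.2, 0.4, 2.4]
grip_width: 0.199
grasp_force: 42.0
clock: 12.97
position: [0.4737, -0.1819, 0.2268]
ee_rot: [0.669, 0.743, 0.001, 0.002]
ft_force: [0.4, -0.3, -1.0]
grip_width: 0.199
grasp_force: 41.7
clock: 13.3
position: [0.4725, -0.1818, 0.2227]
ee_rot: [0.724, 0.69, -0.0, 0.0]
ft_force: [0.2, 0.3, -0.8]
grip_width: 0.203
grasp_force: 41.7
t 13.3 grasp [ 0.4725 -0.1818  0.1687] yaw -2.72 shift [308.9  88.5   0.7] twist 0.003 grip 0.203 41.7 F [ 0.2  0.3 -0.8]
```

```bash
python3 -m creep '[[[30,9,0],0],[[65,18,0],0],[[100,28,0],0],[[135,38,0],0],[[165,47,0],0]]'
python3 -m creep '[[[30,9,0],0],[[65,18,0],0],[[100,28,0],0],[[130,37,0],0],[[144,41,0],0]]'
python3 -m creep '[[[0,0,0],0],[[0,0,0],0],[[0,0,0],0],[[0,0,10],0],[[0,0,20],0]]'
python3 -m creep '[[[0,0,10],0],[[0,0,10],0],[[0,0,10],0],[[0,0,10],0],[[0,0,10],0]]'
python3 -c "
from h import *
plan(.5755,.1225,.0623,-2.8)"
```

```text
clock: 13.72
position: [0.528, -0.0169, 0.2226]
ee_rot: [0.723, 0.691, 0.0, -0.0]
ft_force: [0.6, 0.2, -0.9]
grip_width: 0.201
grasp_force: 41.7
clock: 14.13
position: [0.5759, 0.1272, 0.2224]
ee_rot: [0.722, 0.692, 0.001, -0.001]
ft_force: [0.7, 0.6, -0.3]
grip_width: 0.206
grasp_force: 41.6
clock: 14.55
position: [0.5761, 0.1208, 0.202]
ee_rot: [0.725, 0.689, 0.0, 0.001]
ft_force: [0.6, 0.2, -0.8]
grip_width: 0.202
grasp_force: 41.7
clock: 14.97
position: [0.5761, 0.1223, 0.1928]
ee_rot: [0.725, 0.689, 0.0, 0.0]
ft_force: [0.4, 0.6, -0.9]
grip_width: 0.206
grasp_force: 41.7
t 14.9667 grasp [0.5762 0.1223 0.1388] yaw -2.87 shift [ 0.1 -0.7 76.5] twist -0.001 grip 0.206 41.7 F [ 0.4  0.6 -0.9]
```

```bash
python3 -m creep '[[[0,-0.5,12],0],[[0,-0.5,24],0],[[0,-0.5,36],0],[[0,-0.5,44],0],[[0,-0.5,48],0]]'
python3 -m creep '[[[0,0,0],0],[[0,0,0],0],[[0,0,8],0],[[0,0,14],0],[[0,0,20],0]]'
python3 -m creep '[[[0,0,2],0],[[0,0,4],0],[[0,0,6],0],[[0,0,6],0],[[0,0,6],0]]'
python3 -c "
from h import *
plan(.5755,.1225,.0623,-2.8)"
```

```text
clock: 15.38
position: [0.5745, 0.122, 0.1422]
ee_rot: [0.725, 0.689, -0.001, -0.001]
ft_force: [-0.3, -0.7, -0.9]
grip_width: 0.197
grasp_force: 41.7
clock: 15.8
position: [0.5754, 0.1222, 0.1239]
ee_rot: [0.725, 0.689, 0.0, 0.0]
ft_force: [0.9, 0.9, -0.5]
grip_width: 0.199
grasp_force: 41.8
clock: 16.22
position: [0.5755, 0.1223, 0.1185]
ee_rot: [0.725, 0.689, 0.0, 0.0]
ft_force: [0.4, 0.2, -0.4]
grip_width: 0.203
grasp_force: 41.8
t 16.2167 grasp [0.5755 0.1223 0.0645] yaw -2.86 shift [0.2 0.  2.2] twist -0.001 grip 0.203 41.8 F [ 0.4  0.2 -0.4]
```

```bash
python3 -m creep '[[[0,0,1],0],[[0,0,2],0],[[0,0,2.7],0],[[0,0,2.7],0],[[0,0,2.7],0]]'
python3 -m creep '[[[0,0,0],0],[[0,0,0],0],[[0,0,0],0],[[0,0,0],0],[[0,0,0],0]]' 0.5
python3 -m creep '[[[0,0,-10],0],[[0,0,-40],0],[[0,0,-75],0],[[0,0,-105],0],[[0,0,-105],0]]'
python3 -m creep '[[[-40,0,0],0],[[-80,0,0],0],[[-120,0,0],0],[[-160,0,0],0],[[-200,0,0],0]]'
python3 -m creep '[[[0,0,0],0],[[0,0,0],0],[[0,0,0],0]]'
python3 look.py pics/look2.png | cut -c1-150
python3 -c "
from h import *
plan(.473,-.2848,.165,3.5)"
```

```text
clock: 16.63
position: [0.5756, 0.1224, 0.1165]
ee_rot: [0.725, 0.689, 0.0, 0.0]
ft_force: [-3.2, -1.2, 7.3]
grip_width: 0.2
grasp_force: 42.7
clock: 17.05
position: [0.5754, 0.1223, 0.1156]
ee_rot: [0.725, 0.689, -0.0, 0.0]
ft_force: [0.1, 1.3, -0.8]
grip_width: 0.5
grasp_force: 0.0
clock: 17.47
position: [0.5777, 0.1235, 0.2279]
ee_rot: [0.724, 0.689, 0.004, 0.003]
ft_force: [-0.2, 1.0, 0.0]
grip_width: 0.5
grasp_force: 0.0
clock: 17.88
position: [0.565, -0.0792, 0.2215]
ee_rot: [0.724, 0.689, 0.0, 0.0]
ft_force: [1.3, -0.4, 0.3]
grip_width: 0.5
grasp_force: 0.0
clock: 18.13
position: [0.5655, -0.0769, 0.2211]
ee_rot: [0.725, 0.689, 0.0, 0.0]
ft_force: [0.2, 0.4, 0.9]
grip_width: 0.502
grasp_force: 0.0
tabs 131 [0.5758 0.1327 0.0695] [0.5671 0.1172 0.0624] [0.5843 0.1488 0.0739]
[(np.float64(576.0), np.float64(168.0), np.float64(40.0)), (np.float64(576.0), np.float64(166.0), np.float64(42.0)), (np.float64(576.0), np.float64(16
t 18.2333 grasp [ 0.5656 -0.0757  0.167 ] yaw -2.73 shift [-213.3  -82.5    1.9] twist -0.109 grip 0.499 0.0 F [-0.6  0.3  0.1]
```

View pics/look2.png

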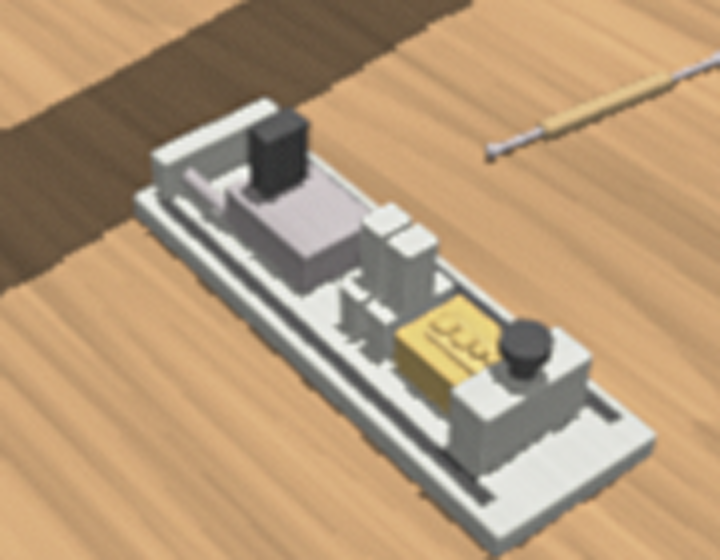

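Two pieces stand side by side, upright (tabs at (385,235) and (410,255)). Fetching shim4.

```bash
python3 -m creep '[[[-37,-14,0],-0.05],[[-74,-28,0],-0.109],[[-111,-42,0],-0.109],[[-148,-57,0],-0.109],[[-182,-70,0],-0.109]]' 0.6
python3 -m creep '[[[-25,-8,10],0],[[-30,-9,30],0],[[-30,-9,50],0],[[-30,-9,60],0],[[-30,-9,65],0]]'
python3 -m creep '[[[0,0,0],0],[[0,0,0],0],[[0,0,0],0]]'
python3 -c "
from h import *
plan(.4729,-.2848,.0483,3.5)"
```

```text
clock: 18.65
position: [0.4858, -0.2563, 0.221]
ee_rot: [0.685, 0.728, -0.0, 0.0]
ft_force: [0.5, -0.1, 0.4]
grip_width: 0.6
grasp_force: 0.0
clock: 19.07
position: [0.4792, -0.2846, 0.1543]
ee_rot: [0.685, 0.728, 0.0, -0.001]
ft_force: [-0.8, 0.4, -0.1]
grip_width: 0.597
grasp_force: 0.0
clock: 19.32
position: [0.48, -0.2859, 0.1569]
ee_rot: [0.686, 0.728, 0.0, 0.001]
ft_force: [-0.5, -0.1, -0.1]
grip_width: 0.601
grasp_force: 0.0
t 19.3167 grasp [ 0.4801 -0.2859  0.1029] yaw 3.44 shift [ 1.6 -7.2 54.6] twist -0.001 grip 0.601 0.0 F [-0.5 -0.1 -0.1]
```

```bash
python3 -m creep '[[[1.5,-7,5],0],[[1.5,-7,20],0],[[1.5,-7,35],0],[[1.5,-7,47],0],[[1.5,-7,54],0]]'
python3 -m creep '[[[0,0,0],0],[[0,0,0],0],[[0,0,0],0]]'
python3 -c "
from h import *
plan(.4729,-.2848,.0483,3.5)"
python3 -m creep '[[[0,0,0],0],[[0,0,0],0],[[0,0,0],0],[[0,0,0],0],[[0,0,0],0]]' 0 40
python3 -m creep '[[[0,0,0],0],[[0,0,0],0],[[0,0,0],0],[[0,0,0],0]]'
python3 -c "
from h import *
plan(.4729,-.2848,.0483,3.5)"
```

```text
clock: 19.73
position: [0.4714, -0.2849, 0.1005]
ee_rot: [0.686, 0.728, -0.0, -0.001]
ft_force: [-0.6, 0.2, -0.1]
grip_width: 0.601
grasp_force: 0.0
clock: 19.98
position: [0.4725, -0.2853, 0.1025]
ee_rot: [0.686, 0.728, 0.0, 0.001]
ft_force: [0.4, 0.2, -0.8]
grip_width: 0.6
grasp_force: 0.0
t 19.9833 grasp [ 0.4726 -0.2853  0.0485] yaw 3.39 shift [0.5 0.4 0.2] twist -0.002 grip 0.6 0.0 F [ 0.4  0.2 -0.8]
clock: 20.4
position: [0.4723, -0.2853, 0.1022]
ee_rot: [0.686, 0.728, 0.0, 0.0]
ft_force: [-1.0, 0.4, 5.2]
grip_width: 0.204
grasp_force: 41.2
clock: 20.73
position: [0.4724, -0.2853, 0.1022]
ee_rot: [0.686, 0.728, 0.0, 0.0]
ft_force: [-1.8, -0.2, 5.5]
grip_width: 0.2
grasp_force: 41.3
t 20.7333 grasp [ 0.4724 -0.2853  0.0482] yaw 3.38 shift [ 0.5  0.5 -0.1] twist -0.002 grip 0.2 41.3 F [-1.8 -0.2  5.5]
```

```bash
python3 -m creep '[[[0,0,-10],0],[[0,0,-40],0],[[0,0,-75],0],[[0,0,-105],0],[[0,0,-120],0]]'
python3 -m creep '[[[0,0,0],0.05],[[0,0,0],0.108],[[0,0,0],0.108],[[0,0,0],0.108]]'
python3 -c "
from h import *
plan(.575,.105,.168,-2.8)"
```

```text
clock: 21.15
position: [0.4731, -0.2854, 0.2262]
ee_rot: [0.686, 0.728, 0.0, 0.002]
ft_force: [0.1, -1.0, -1.0]
grip_width: 0.203
grasp_force: 40.6
clock: 21.48
position: [0.472, -0.285, 0.2219]
ee_rot: [0.724, 0.69, -0.0, -0.0]
ft_force: [1.0, -0.7, -0.8]
grip_width: 0.202
grasp_force: 40.5
t 21.4833 grasp [ 0.472  -0.285   0.1679] yaw -2.7 shift [ 3.944e+02  8.450e+01 -1.000e-01] twist 0.002 grip 0.202 40.5 F [ 1.  -0.7 -0.8]
```

```bash
python3 -m creep '[[[30,7,0],0],[[65,14,0],0],[[100,21,0],0],[[135,28,0],0],[[170,36,0],0]]'
python3 -m creep '[[[38,8,0],0],[[76,16,0],0],[[110,24,0],0],[[140,30,0],0],[[170,36,0],0]]'
python3 -m creep '[[[30,7,0],0],[[54,12,0],0],[[54,12,0],0],[[54,12,0],0],[[54,12,0],0]]'
python3 -m creep '[[[0,0,10],0],[[0,0,20],0],[[0,0,30],0],[[0,0,30],0],[[0,0,30],0]]'
python3 -c "
from h import *
plan(.575,.105,.0623,-2.8)"
```

```text
clock: 21.9
position: [0.5162, -0.1155, 0.2217]
ee_rot: [0.724, 0.69, -0.0, -0.0]
ft_force: [-0.2, -0.4, 0.4]
grip_width: 0.197
grasp_force: 40.5
clock: 22.32
position: [0.5607, 0.0528, 0.2216]
ee_rot: [0.723, 0.691, -0.0, -0.0]
ft_force: [0.2, -1.0, -0.3]
grip_width: 0.201
grasp_force: 40.5
clock: 22.73
position: [0.5751, 0.1035, 0.2214]
ee_rot: [0.724, 0.69, -0.001, -0.0]
ft_force: [0.1, -1.1, -1.2]
grip_width: 0.204
grasp_force: 40.5
clock: 23.15
position: [0.5748, 0.1037, 0.1906]
ee_rot: [0.724, 0.689, -0.001, -0.001]
ft_force: [0.4, -0.1, -0.1]
grip_width: 0.203
grasp_force: 40.5
t 23.15 grasp [0.5747 0.1037 0.1366] yaw -2.83 shift [ 1.4  0.4 74.3] twist -0.001 grip 0.203 40.5 F [ 0.4 -0.1 -0.1]
```

```bash
python3 -m creep '[[[0.5,0.3,8],0],[[0.5,0.3,16],0],[[0.5,0.3,22],0],[[0.5,0.3,22],0],[[0.5,0.3,22],0]]'
python3 -m creep '[[[0,0,0],0],[[0,0,0],0],[[0,0,0],0]]'
python3 -c "
from h import *
plan(.575,.105,.0623,-2.8)
c=camera('scene');P=pts(c)
cv2.imwrite('pics/look3.png',cv2.resize(c['pixels'][190:330,220:400,::-1],None,fx=4,fy=4,interpolation=cv2.INTER_CUBIC))"
```

```text
clock: 23.57
position: [0.5754, 0.1048, 0.1692]
ee_rot: [0.724, 0.69, -0.0, -0.0]
ft_force: [-0.1, -0.4, 0.1]
grip_width: 0.202
grasp_force: 40.5
clock: 23.82
position: [0.5758, 0.1048, 0.1701]
ee_rot: [0.724, 0.69, 0.0, 0.0]
ft_force: [1.1, -0.0, -1.0]
grip_width: 0.202
grasp_force: 40.5
t 23.8167 grasp [0.5758 0.1048 0.1161] yaw -2.81 shift [ 0.1 -0.9 53.8] twist -0.0 grip 0.202 40.5 F [ 1.1 -0.  -1. ]
```

View pics/look3.png

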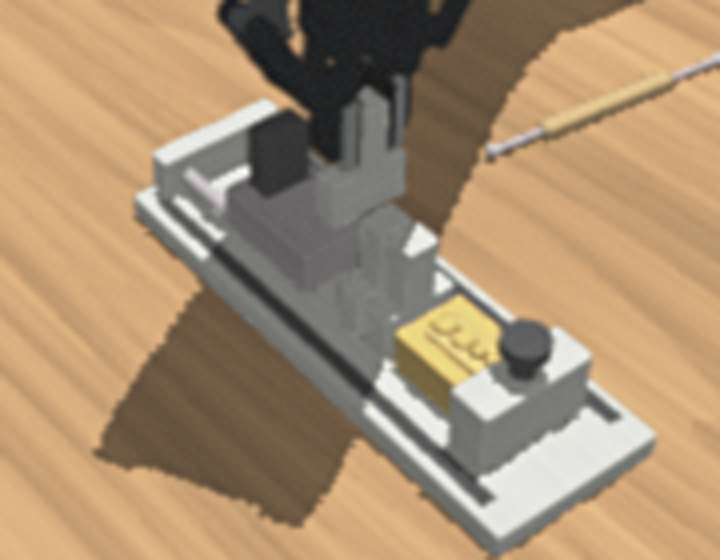

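The third piece is poised between the jaw and the row without touching. Lowering.

```bash
python3 -m creep '[[[0,-0.9,5],0],[[0,-0.9,12],0],[[0,-0.9,20],0],[[0,-0.9,26],0],[[0,-0.9,30],0]]'
python3 -m creep '[[[0,0,5],0],[[0,0,10],0],[[0,0,14],0],[[0,0,18],0],[[0,0,20],0]]'
python3 -m creep '[[[0,0,0],0],[[0,0,0],0],[[0,0,0],0]]'
python3 -c "
from h import *
plan(.575,.105,.0623,-2.8)"
```

```text
clock: 24.28
position: [0.5742, 0.1046, 0.1382]
ee_rot: [0.724, 0.69, -0.001, -0.0]
ft_force: [0.4, 0.2, -0.9]
grip_width: 0.202
grasp_force: 40.5
clock: 24.7
position: [0.5746, 0.1048, 0.1191]
ee_rot: [0.724, 0.69, -0.0, -0.0]
ft_force: [-0.0, 0.0, -0.9]
grip_width: 0.202
grasp_force: 40.5
clock: 24.95
position: [0.5749, 0.1049, 0.12]
ee_rot: [0.724, 0.69, 0.0, 0.0]
ft_force: [-1.0, -0.2, -0.7]
grip_width: 0.2
grasp_force: 40.5
t 24.95 grasp [0.5749 0.1049 0.066 ] yaw -2.81 shift [0.1 0.1 3.7] twist -0.0 grip 0.2 40.5 F [-1.  -0.2 -0.7]
```

```bash
python3 -m creep '[[[0,0,1],0],[[0,0,2],0],[[0,0,3],0],[[0,0,4.2],0],[[0,0,4.2],0]]'
python3 -m creep '[[[0,0,0],0],[[0,0,0],0],[[0,0,0],0],[[0,0,0],0],[[0,0,0],0]]' 0.6
python3 -m creep '[[[0,0,-10],0],[[0,0,-40],0],[[0,0,-70],0],[[0,0,-90],0],[[0,0,-90],0]]'
python3 -m creep '[[[-20,0,0],0],[[-55,0,0],0],[[-57,-1,0],0],[[-57,-1,0],0],[[-57,-1,0],0]]'
python3 -c "
from h import *
plan(.571,.0474,.062,-2.8)
c=camera('scene');P=pts(c)
cv2.imwrite('pics/look4.png',cv2.resize(c['pixels'][190:330,220:400,::-1],None,fx=4,fy=4,interpolation=cv2.INTER_CUBIC))"
```

```text
clock: 25.37
position: [0.5748, 0.1049, 0.1163]
ee_rot: [0.724, 0.69, -0.0, 0.0]
ft_force: [-3.2, -0.3, 8.9]
grip_width: 0.204
grasp_force: 41.6
clock: 25.78
position: [0.5747, 0.1048, 0.1154]
ee_rot: [0.724, 0.69, -0.0, 0.0]
ft_force: [1.1, 0.2, 0.6]
grip_width: 0.6
grasp_force: 0.0
clock: 26.2
position: [0.5766, 0.1056, 0.211]
ee_rot: [0.724, 0.69, 0.003, 0.002]
ft_force: [0.5, 0.7, 0.3]
grip_width: 0.599
grasp_force: 0.0
clock: 26.62
position: [0.5708, 0.0479, 0.2056]
ee_rot: [0.724, 0.689, 0.0, -0.0]
ft_force: [0.4, 1.2, 0.8]
grip_width: 0.604
grasp_force: 0.0
t 26.6167 grasp [0.5708 0.0479 0.1516] yaw -2.84 shift [-0.5  0.2 89.6] twist -0.001 grip 0.604 0.0 F [0.4 1.2 0.8]
```

View pics/look4.png

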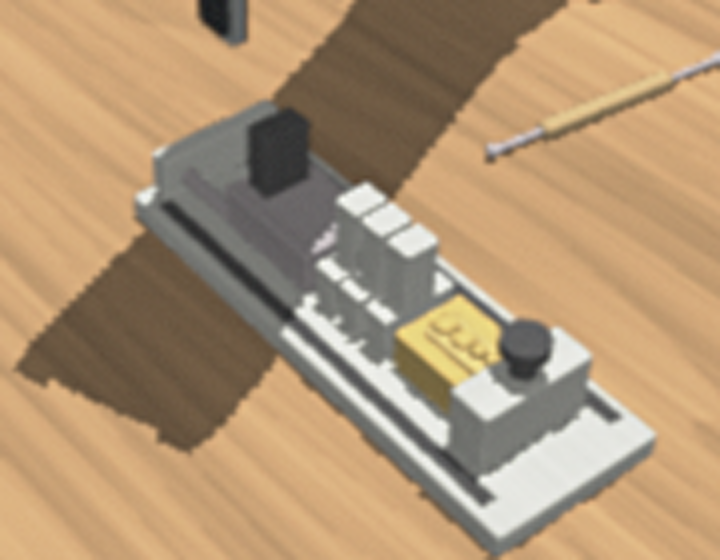

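Three pieces stand upright and square in a row ahead of the jaw (tabs at (360,215) to (412,260)). Pinching the post.

```bash
python3 -m creep '[[[0,0,20],0],[[0,0,40],0],[[0,0,60],0],[[0,0,72],0],[[0,0,80],0]]'
python3 -m creep '[[[0,0,4],0],[[0,0,8],0],[[0,0,8],0],[[0,0,8],0]]'
python3 -c "
from h import *
plan(.571,.0474,.063,-2.8)"
python3 -m creep '[[[0,0,0],0],[[0,0,0],0],[[0,0,0],0],[[0,0,0],0],[[0,0,0],0]]' 0 80
python3 -m creep '[[[0,0,0],0],[[0,0,0],0],[[0,0,0],0],[[0,0,0],0]]'
python3 -c "
from h import *
plan(.571,.0474,.063,-2.8)"
```

```text
clock: 27.08
position: [0.5703, 0.0489, 0.1241]
ee_rot: [0.724, 0.69, -0.001, -0.001]
ft_force: [-0.2, -0.7, -1.4]
grip_width: 0.601
grasp_force: 0.0
clock: 27.42
position: [0.5713, 0.0481, 0.1181]
ee_rot: [0.724, 0.69, 0.0, 0.0]
ft_force: [-1.0, -0.3, 0.0]
grip_width: 0.602
grasp_force: 0.0
t 27.4167 grasp [0.5713 0.0481 0.0641] yaw -2.8 shift [-0.7 -0.3  1.1] twist 0.0 grip 0.602 0.0 F [-1.  -0.3  0. ]
clock: 27.83
position: [0.571, 0.048, 0.1184]
ee_rot: [0.724, 0.689, 0.0, 0.0]
ft_force: [-4.0, 0.0, 7.6]
grip_width: 0.292
grasp_force: 78.6
clock: 28.17
position: [0.571, 0.0479, 0.1184]
ee_rot: [0.724, 0.689, -0.0, 0.0]
ft_force: [-3.1, 0.2, 6.5]
grip_width: 0.286
grasp_force: 78.6
t 28.1667 grasp [0.571  0.0479 0.0644] yaw -2.82 shift [-0.5  0.   1.4] twist -0.0 grip 0.286 78.6 F [-3.1  0.2  6.5]
```

```bash
python3 -m creep '[[[1,0,0],0],[[2,0,0],0],[[3,0,0],0],[[4,0,0],0],[[5,0,0],0]]'
python3 -m creep '[[[1,0,0],0],[[2,0,0],0],[[3,0,0],0],[[4,0,0],0],[[4,0,0],0]]'
python3 -m creep '[[[0.6,0,0],0],[[1.2,0,0],0],[[1.8,0,0],0],[[2,0,0],0],[[2,0,0],0]]'
```

```text
clock: 28.58
position: [0.5712, 0.052, 0.1184]
ee_rot: [0.725, 0.689, -0.001, 0.001]
ft_force: [-4.9, -4.5, 7.6]
grip_width: 0.29
grasp_force: 78.9
clock: 29.0
position: [0.5715, 0.0561, 0.1184]
ee_rot: [0.725, 0.689, -0.0, 0.001]
ft_force: [-4.1, -2.8, 8.0]
grip_width: 0.289
grasp_force: 79.0
clock: 29.42
position: [0.5715, 0.0578, 0.1184]
ee_rot: [0.725, 0.689, -0.001, 0.001]
ft_force: [-4.4, -4.8, 9.3]
grip_width: 0.288
grasp_force: 79.0
```

```bash
python3 -m creep '[[[0.4,0,0],0],[[0.8,0,0],0],[[1,0,0],0],[[1,0,0],0],[[1,0,0],0]]'
python3 -m creep '[[[0.4,0,0],0],[[0.8,0,0],0],[[1,0,0],0],[[1,0,0],0],[[1,0,0],0]]'
```

```text
clock: 29.83
position: [0.5716, 0.0587, 0.1184]
ee_rot: [0.725, 0.689, -0.001, 0.001]
ft_force: [-4.5, -4.7, 8.1]
grip_width: 0.29
grasp_force: 79.1
clock: 30.25
position: [0.5716, 0.0596, 0.1184]
ee_rot: [0.725, 0.689, -0.001, 0.001]
ft_force: [-5.0, -4.7, 8.8]
grip_width: 0.293
grasp_force: 79.1
```

```bash
python3 -m creep '[[[0.4,0,0],0],[[0.7,0,0],0],[[0.7,0,0],0],[[0.7,0,0],0]]' | egrep 'pos|ft'
python3 -m creep '[[[0.4,0,0],0],[[0.7,0,0],0],[[0.7,0,0],0],[[0.7,0,0],0]]' | egrep 'pos|ft'
```

```text
position: [0.5717, 0.0603, 0.1184]
ft_force: [-5.3, -4.1, 9.3]
position: [0.5717, 0.061, 0.1184]
ft_force: [-4.7, -4.2, 8.5]
```

```bash
python3 -m creep '[[[0.3,0,0],0],[[0.5,0,0],0],[[0.5,0,0],0],[[0.5,0,0],0]]' | egrep 'pos|ft'
```

```text
position: [0.5718, 0.0615, 0.1184]
ft_force: [-5.4, -5.0, 9.0]
```

```bash
python3 -m creep '[[[0.3,0,0],0],[[0.6,0,0],0],[[0.6,0,0],0],[[0.6,0,0],0]]' | egrep 'pos|ft'
python3 -m creep '[[[0.3,0,0],0],[[0.6,0,0],0],[[0.6,0,0],0],[[0.6,0,0],0]]' | egrep 'pos|ft'
```

```text
position: [0.5718, 0.0621, 0.1184]
ft_force: [-4.6, -4.3, 8.8]
position: [0.5718, 0.0626, 0.1184]
ft_force: [-4.4, -4.6, 8.5]
```

```bash
python3 -m creep '[[[0.3,0,0],0],[[0.5,0,0],0],[[0.5,0,0],0],[[0.5,0,0],0]]' | egrep 'pos|ft'
```

```text
position: [0.5718, 0.0631, 0.1184]
ft_force: [-5.1, -4.0, 8.9]
```

```bash
python3 -c "
from h import *
c=camera('scene');P=pts(c)
cv2.imwrite('pics/look5.png',cv2.resize(c['pixels'][190:330,220:400,::-1],None,fx=4,fy=4,interpolation=cv2.INTER_CUBIC))"
```

```text
(no output)
```

View pics/look5.png

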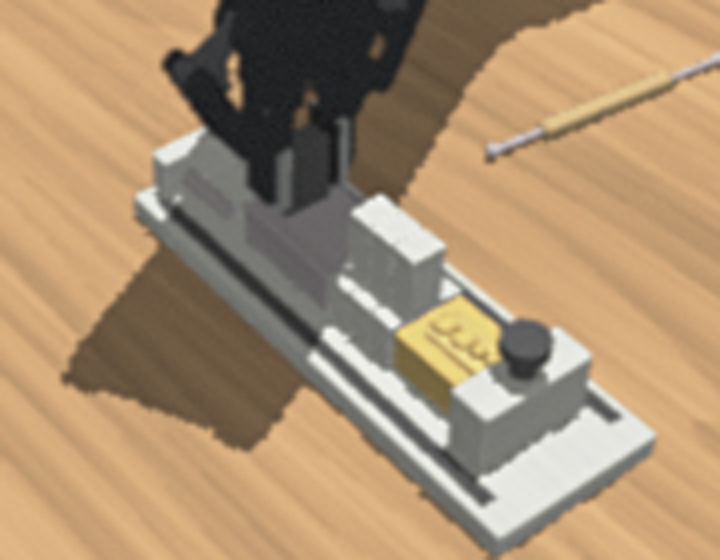

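The jaw has moved with the post, and the row is now closed up flush with no gaps between tabs (350–440, 200–260). It is almost tight, so I'll keep creeping.

```bash
python3 -m creep '[[[0.2,0,0],0],[[0.4,0,0],0],[[0.4,0,0],0],[[0.4,0,0],0]]' | egrep 'pos|ft'
python3 -m creep '[[[0.2,0,0],0],[[0.4,0,0],0],[[0.4,0,0],0],[[0.4,0,0],0]]' | egrep 'pos|ft'
```

```text
position: [0.5718, 0.0635, 0.1184]
ft_force: [-4.6, -3.9, 8.8]
position: [0.5719, 0.0638, 0.1185]
ft_force: [-5.7, -5.3, 8.9]
```

```bash
python3 -m creep '[[[0.2,0,0],0],[[0.4,0,0],0],[[0.4,0,0],0],[[0.4,0,0],0]]' | egrep 'pos|ft'
```

```text
position: [0.5719, 0.0641, 0.1184]
ft_force: [-5.6, -5.9, 9.4]
```

```bash
python3 -m creep '[[[0.2,0,0],0],[[0.4,0,0],0],[[0.4,0,0],0],[[0.4,0,0],0]]' | egrep 'pos|ft'
```

```text
position: [0.5719, 0.0641, 0.1184]
ft_force: [-5.4, -7.5, 10.1]
```

```bash
python3 -m creep '[[[0.2,0,0],0],[[0.4,0,0],0],[[0.4,0,0],0],[[0.4,0,0],0]]' | egrep 'pos|ft'
```

```text
position: [0.5719, 0.0642, 0.1184]
ft_force: [-5.6, -8.4, 10.2]
```

It's tight: the position has stopped and the force is rising. Building the push up to about 14 N.

```bash
python3 -m creep '[[[0.2,0,0],0],[[0.5,0,0],0],[[0.8,0,0],0],[[0.8,0,0],0]]' | egrep 'pos|ft'
```

```text
position: [0.5719, 0.0643, 0.1184]
ft_force: [-6.7, -10.2, 11.4]
```

```bash
python3 -m creep '[[[0.2,0,0],0],[[0.5,0,0],0],[[0.8,0,0],0],[[0.8,0,0],0]]' | egrep 'pos|ft'
```

```text
position: [0.572, 0.0644, 0.1184]
ft_force: [-6.6, -13.4, 11.6]
```

Push is 13.4 N. One hold to check that it stays steady, then hand in.

```bash
python3 -m creep '[[[0.2,0,0],0],[[0.2,0,0],0],[[0.2,0,0],0],[[0.2,0,0],0],[[0.2,0,0],0]]'
python3 -m creep '[[[0,0,0],0],[[0,0,0],0],[[0,0,0],0],[[0,0,0],0],[[0,0,0],0]]'
python3 -c "
from h import *
print(manip.hand_in())"
```

```text
clock: 35.05
position: [0.572, 0.0643, 0.1184]
ee_rot: [0.725, 0.688, -0.002, 0.002]
ft_force: [-6.1, -13.9, 13.4]
grip_width: 0.291
grasp_force: 79.6
clock: 35.47
position: [0.5719, 0.0644, 0.1184]
ee_rot: [0.725, 0.688, -0.002, 0.002]
ft_force: [-6.5, -13.8, 12.3]
grip_width: 0.29
grasp_force: 79.6
the job is handed in; nothing more can be done
None
```

I stood three packing pieces in the gap, closed the jaw about 16 mm until the row went tight against the stop, and handed in at 35.5 s while still holding the post with a steady push of about 14 N; the hand-in call returned no verdict.

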